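# Sort look-alike battery packs by heft

### The job

The three closed battery packs on the grey mat look the same, but one has no cell inside, one has one cell and one has two: feel by their weight which is which. Lay each one flat, lid up, fully down in its own blue nest: the nest whose lip shows no steel cylinder takes the empty pack, the one with one cylinder the single-cell pack, the one with two cylinders the two-cell pack. Set the packs down without dropping them, let go, and do not disturb the bottle, jar, tape core or carton.

Things in the scene. Friction and masses are not known exactly. Their poses are not given: they have to be found in the camera images.
- pack_a: one of three look-alike closed packs: black housing, white lid, 120 (x) x 58 (y) x 52 mm high, flat sides. Weighs about 0.22 kg with no cell, 0.44 kg with one, 0.66 kg with two (each within 0.02 kg); one pack of each kind, and neither look nor name tells which. Origin: centre of underside; z up through the lid. Starts flat on the mat, lid up, any yaw.
- pack_b: one of three look-alike closed packs: black housing, white lid, 120 (x) x 58 (y) x 52 mm high, flat sides. Weighs about 0.22 kg with no cell, 0.44 kg with one, 0.66 kg with two (each within 0.02 kg); one pack of each kind, and neither look nor name tells which. Origin: centre of underside; z up through the lid. Starts flat on the mat, lid up, any yaw.
- pack_c: one of three look-alike closed packs: black housing, white lid, 120 (x) x 58 (y) x 52 mm high, flat sides. Weighs about 0.22 kg with no cell, 0.44 kg with one, 0.66 kg with two (each within 0.02 kg); one pack of each kind, and neither look nor name tells which. Origin: centre of underside; z up through the lid. Starts flat on the mat, lid up, any yaw.
- nest_empty: fixed blue tray for the pack with no cell; lip on its +x side (34 mm deep, 8 high) bare. Inside 130 (x) x 68 mm (y), floor 4 mm, walls 4 mm thick, tops 18 mm above origin. Origin: centre of the bay's underside, 6 mm above the table; pack lies along x, either way round. The 3 nests stand parallel, 100 mm apart along y, in any order.
- nest_single: fixed blue tray for the pack with one cell; lip on its +x side (34 mm deep, 8 high) with one steel cylinder on it (13 mm thick, 50 long, along y). Inside 130 (x) x 68 mm (y), floor 4 mm, walls 4 mm thick, tops 18 mm above origin. Origin: centre of the bay's underside, 6 mm above the table; pack lies along x, either way round. The 3 nests stand parallel, 100 mm apart along y, in any order.
- nest_double: fixed blue tray for the pack with two cells; lip on its +x side (34 mm deep, 8 high) with two steel cylinders on it (13 mm thick, 50 long, along y). Inside 130 (x) x 68 mm (y), floor 4 mm, walls 4 mm thick, tops 18 mm above origin. Origin: centre of the bay's underside, 6 mm above the table; pack lies along x, either way round. The 3 nests stand parallel, 100 mm apart along y, in any order.
- mat: grey mat fixed on the bench, 300 x 300 mm, 4 mm thick; origin at the centre of its underside. The packs and the jar start on it. The mat and the nests change sides of the bench from run to run.
- bottle: bystander: white upright bottle, 60 mm across, 140 mm high, standing between the mat and the nests; origin at the centre of its underside.
- jar: bystander: small white jar with black lid, 44 mm across, 85 mm high, standing on a corner of the mat; origin at the centre of its underside.
- tape: bystander: cardboard tape core lying flat near the robot, 80 mm across, 48 mm high; origin at the centre of its underside.
- carton: bystander: white carton, 60 x 90 x 70 mm high, at the far edge of the work; origin at the centre of its underside.
Mind the look-alikes: they are no part of the job. Leave any purple look-alike of the pack_a alone. What is shaped like the pack_b but green or orange is not meant.

How it is judged (in metres and radians):
At the end, for the whole second after the job is handed in: Each nest holds one pack, released, still, lid up (tilt under 0.06 rad), down on the floor within 3 mm and within 10 mm of the middle; the bare nest bears 1.0 to 3.1 N (empty pack), the one-cylinder nest 3.1 to 5.3 N (one cell), the two-cylinder nest 5.3 to 9.0 N (two cells) (((x of pack_a in the frame of nest_empty between -0.01 and 0.01 m and y of pack_a in the frame of nest_empty between -0.01 and 0.01 m and z of pack_a in the frame of nest_empty between 0 and 0.007 m and angle between pack_a's own z axis and vertical below 0.06 rad) or (x of pack_b in the frame of nest_empty between -0.01 and 0.01 m and y of pack_b in the frame of nest_empty between -0.01 and 0.01 m and z of pack_b in the frame of nest_empty between 0 and 0.007 m and angle between pack_b's own z axis and vertical below 0.06 rad) or (x of pack_c in the frame of nest_empty between -0.01 and 0.01 m and y of pack_c in the frame of nest_empty between -0.01 and 0.01 m and z of pack_c in the frame of nest_empty between 0 and 0.007 m and angle between pack_c's own z axis and vertical below 0.06 rad)) and contact force between nest_empty and anything else between 1 and 3.1 N and ((x of pack_a in the frame of nest_single between -0.01 and 0.01 m and y of pack_a in the frame of nest_single between -0.01 and 0.01 m and z of pack_a in the frame of nest_single between 0 and 0.007 m and angle between pack_a's own z axis and vertical below 0.06 rad) or (x of pack_b in the frame of nest_single between -0.01 and 0.01 m and y of pack_b in the frame of nest_single between -0.01 and 0.01 m and z of pack_b in the frame of nest_single between 0 and 0.007 m and angle between pack_b's own z axis and vertical below 0.06 rad) or (x of pack_c in the frame of nest_single between -0.01 and 0.01 m and y of pack_c in the frame of nest_single between -0.01 and 0.01 m and z of pack_c in the frame of nest_single between 0 and 0.007 m and angle between pack_c's own z axis and vertical below 0.06 rad)) and contact force between nest_single and anything else between 3.1 and 5.3 N and ((x of pack_a in the frame of nest_double between -0.01 and 0.01 m and y of pack_a in the frame of nest_double between -0.01 and 0.01 m and z of pack_a in the frame of nest_double between 0 and 0.007 m and angle between pack_a's own z axis and vertical below 0.06 rad) or (x of pack_b in the frame of nest_double between -0.01 and 0.01 m and y of pack_b in the frame of nest_double between -0.01 and 0.01 m and z of pack_b in the frame of nest_double between 0 and 0.007 m and angle between pack_b's own z axis and vertical below 0.06 rad) or (x of pack_c in the frame of nest_double between -0.01 and 0.01 m and y of pack_c in the frame of nest_double between -0.01 and 0.01 m and z of pack_c in the frame of nest_double between 0 and 0.007 m and angle between pack_c's own z axis and vertical below 0.06 rad)) and contact force between nest_double and anything else between 5.3 and 9 N and linear speed of each of pack_a, pack_b, pack_c below 0.02 m/s and contact force between the fingers and pack_a below 0.05 N and contact force between the fingers and pack_b below 0.05 N and contact force between the fingers and pack_c below 0.05 N); the robot touches nothing.
It fails at once if the white bottle is pushed more than 20 mm or tipped (distance of bottle from where it was at the start of the episode above 0.02 m or angle between bottle's own z axis and vertical above 0.35 rad).
It fails at once if the small jar is pushed more than 20 mm or tipped (distance of jar from where it was at the start of the episode above 0.02 m or angle between jar's own z axis and vertical above 0.35 rad).
It fails at once if the tape core is pushed more than 20 mm or tipped (distance of tape from where it was at the start of the episode above 0.02 m or angle between tape's own z axis and vertical above 0.35 rad).
It fails at once if the white carton is pushed more than 20 mm or tipped (distance of carton from where it was at the start of the episode above 0.02 m or angle between carton's own z axis and vertical above 0.35 rad).
It fails at once if a pack is dropped or thrown (faster than 0.6 m/s with nothing holding it, a fall of about 18 mm) ((linear speed of pack_a above 0.6 m/s and contact force between the fingers and pack_a below 0.1 N) or (linear speed of pack_b above 0.6 m/s and contact force between the fingers and pack_b below 0.1 N) or (linear speed of pack_c above 0.6 m/s and contact force between the fingers and pack_c below 0.1 N)).
It also fails if it takes over 69 s, if anything falls off the work surface, if the arm or the gripper's body presses on something with over 40 N, if the wrist force passes 120 N, or if a joint passes its speed limit or range.

### The arm

A 6-joint arm with a two-finger parallel gripper is mounted at the origin on the work surface. World frame = base frame: x ahead of the robot, y to its left, z up, the work surface at z = 0. Lengths are in mm, angles in rad, forces in N, time in s.
With the tool pointing down it reaches from about 350 to 975 mm from the base axis. Payload 7.1 kg.
Tool frame: the origin (TCP) lies midway between the tips of the shut fingers; the grasp point (between the pads) lies 19 mm behind it (ctrl.grasp_offset is the distance from the TCP to the grasp point, in mm); z points along the fingers, y is the line along which they close (so a half turn about z gives the same grasp; the last joint's range is limited). The gripper opens to 88 mm and grips with 3 to 60 N. Pads are 20 mm wide; open, the fingers measure 115 mm over their backs; the gripper's body (75 mm by 178 mm) begins 61 mm behind the grasp point.
Start: joints at [1.251, 0.423, 1.63, -0, 1.089, -0.019], TCP at [185.146, 596.93, 222.675] pointing down, gripper open.
Joint ranges: [-3, 3], [-0.9, 2.11], [0.09, 2.58], [-1.31, 4.45], [0.11, 2.69], [-2.54, 2.54]. Speed limits (rad/s): [2.39, 2.39, 3.01, 3.14, 3.14, 3.14].

### API

Orientations are given as a rotation vector (axis times angle).
In Python, from workcell import ctrl gives the robot as it stands. The module is installed in compiled form; this text tells all that it offers.
- The arm moves only by the tool servo_tool, never from a script. Its argument "rows" is a list of rows, each a list of 7 numbers: the turn, a rotation vector about the tool's x, y, z as a fraction of full scale, then the shift along the tool's x, y, z as a fraction of full scale, then the finger opening in mm, from 0 to 87.8. A call has 1 to 10 rows; each row is the pose to reach, as a shift and turn from the pose commanded when the call began, along the tool's axes at that moment; what a row does not reach only later rows make up. Full scale, the value 1, is 20 cm for a shift and 1.5 rad for a turn. A row lasts 1/8 s, in which the tool goes at most 62.5 mm and 10.7 degrees, less where a joint would pass 70% of its speed; a pose out of reach is approached as far as the arm can. A call with a number of a shift or a turn outside -1 to 1 is refused whole. A call with a gripper value outside its range is refused whole. The fingers move at their own pace and stop on an object; the grip force is fixed at half the most. Time passes only in rows, so rows that repeat a pose let the fingers close. It gives the time, the measured TCP pose, the force, the opening and the grip force at its end, in the units of the state.
- ctrl.get_obs(): the state, without advancing time (a new reading comes with each control period).
- ctrl.get_image(name): name is "side" or "top"; returns (picture, depth): 400x640x3 uint8, red, green, blue; 400x640 float32, mm along the optical axis (not along the pixel's ray), 0 where there is no reading.
- ctrl.camera_info(name): a dict with "intrinsics" (3x3 intrinsics, pixels), "k1" (the pictures are not rectified: a ray, as slopes to the right and down, at radius r is drawn at 1 + k1 r^2 times it, then the intrinsics apply), "R" (3x3) and "t" (3): a world point X has camera coordinates R X + t. Camera axes: x right, y down, z forward; pixel columns grow to the right and rows downward; lengths in mm; the calibration is good to about 2 mm. A picture is of the moment at which its call begins. camera_info takes no time and is no camera call.
- ctrl.close_job(): hands the job in; it is judged then, once.
The state is a dict: "t": time; "qpos": joint angles; "qvel": joint speeds; "joint_torque": joint torques, N m; "ee_pos": TCP position; "orientation": TCP orientation; "ft_force": force on the tool from outside, world axes, zero at the start; "moment": the same for the moment, N m; "width": finger opening in mm; "grasp_force": force on a finger pad.
Only numpy, scipy, OpenCV 4.12 (cv2) and the standard library are available. Lean on these libraries where they do the work, as an engineer would, in place of code of your own. Each camera call takes 0.05 s, during which the arm holds its last target. There are 200 camera calls.

## Working session

There is one attempt and no reset: what is moved stays moved. The work goes in short steps, Python scripts to look and compute and a tool call to move; the robot and the scene stay as the last step left them, time stands still between calls to the robot, and variables do not carry over. Pictures are saved under pics/ and viewed, at most 10 in all, crops included, and the job is handed in when it is done.

Besides the shell and the picture viewer there is one more tool, called as name(argument=value, ...), one argument or row to a line, values as JSON. servo_tool: Moves the arm, as the interface text tells. Its arguments: {"type":"object","properties":{"rows":{"type":"array","items":{"type":"array","items":{"type":"number"}}}},"required":["rows"]}

```bash
mkdir -p pics
python3 - <<'E'
from workcell import ctrl
import cv2,numpy as np
for n in("top","side"):
    im,d=ctrl.get_image(n); cv2.imwrite(f"pics/{n}0.png",im[:,:,::-1]); np.save(f"{n}0.npy",d)
    print(n,ctrl.camera_info(n))
print(ctrl.get_obs())
E
```

```text
top {'intrinsics': array([[391.76620499,   0.        , 316.80649645],
       [  0.        , 391.76620499, 196.4700053 ],
       [  0.        ,   0.        ,   1.        ]]), 'k1': -0.001762477879206508, 'R': array([[ 0.01354694, -0.9995712 ,  0.02595969],
       [-0.99664371, -0.01559434, -0.08036251],
       [ 0.08073287, -0.0247839 , -0.9964276 ]]), 't': array([ 170.77218716,  529.24973671, 1190.07915982])}
side {'intrinsics': array([[448.74397203,   0.        , 318.94673776],
       [  0.        , 448.74397203, 202.1764844 ],
       [  0.        ,   0.        ,   1.        ]]), 'k1': -0.10611743350397186, 'R': array([[ 0.99876067, -0.04712887,  0.01600001],
       [-0.01287709, -0.55521842, -0.83160489],
       [ 0.0480761 ,  0.83036822, -0.5551372 ]]), 't': array([-544.31874766,  137.44117725, 1442.14958917])}
{'t': 0.1, 'qpos': array([ 1.25101000e+00,  4.23726544e-01,  1.63059606e+00,  1.24925133e-05,
        1.08859715e+00, -1.90162753e-02]), 'qvel': array([-0.00063862, -0.00249366, -0.00150648,  0.00160486, -0.00125077,
        0.00076457]), 'joint_torque': array([ 3.53198038e-04, -5.45614529e+01, -2.74320728e+01,  6.44907192e-02,
        1.88306981e-02, -5.17206740e-05]), 'ee_pos': array([184.98716164, 596.48174556, 222.00996241]), 'orientation': array([-4.70643464e-01, -3.10590094e+00,  2.05168125e-03]), 'ft_force': array([-0.14517056, -0.06364085,  0.3440981 ]), 'moment': array([ 0.06642194, -0.01367885, -0.00935689]), 'grasp_force': 0.0, 'width': 88.01089446605089}
```

View pics/top0.png

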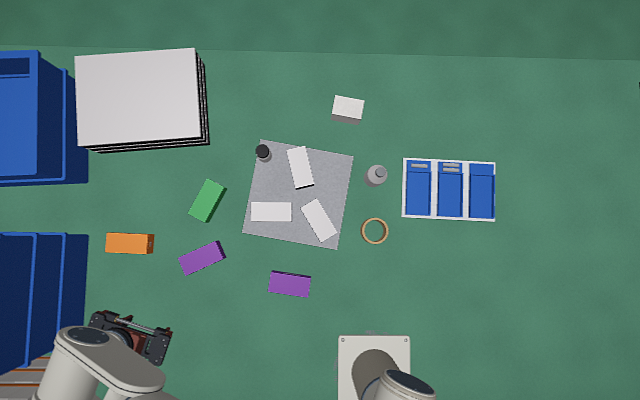

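View pics/side0.png

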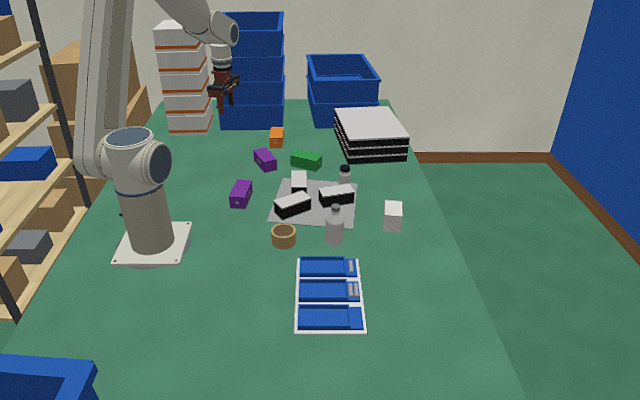

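The top picture shows the three white lids at about (300,167), (271,211) and (319,220). The nests are at columns 418 (one cylinder), 450 (two) and 482 (bare), with the bottle at (376,176) and the tape core at (374,230). The side view confirms the nest order.

```bash
cat > h.py <<'E'
from workcell import ctrl
import cv2,numpy as np
def w(name,px,z):
    c=ctrl.camera_info(name);K=c["intrinsics"]
    p=cv2.undistortPoints(np.float64(px).reshape(-1,1,2),K,np.array([c["k1"],0,0,0.]))[:,0]
    r=np.c_[p,np.ones(len(p))]@c["R"]; o=-c["R"].T@c["t"]
    return o+r*((z-o[2])/r[:,2])[:,None]
def rects(mask,z,amin=300):
    n,l,s,_=cv2.connectedComponentsWithStats(mask.astype(np.uint8))
    for i in range(1,n):
        if s[i,4]<amin: continue
        ys,xs=np.nonzero(l==i); X=w("top",np.c_[xs,ys],z)[:,:2]
        (c,sz,a)=cv2.minAreaRect(X.astype(np.float32))
        cov=np.cov(X.T);ev,V=np.linalg.eigh(cov);yaw=np.degrees(np.arctan2(V[1,1],V[0,1]))%180
        print("px",xs.mean().round(),ys.mean().round(),"rect",np.round(c,1),np.round(sz,1),round(a,1),"mean",X.mean(0).round(1),"sig-size",np.sqrt(12*ev[::-1]).round(1),"yaw",round(yaw,1))
E
python3 - <<'E'
from h import *
im=cv2.imread("pics/top0.png").astype(int);d=np.load("top0.npy")
lo=im.min(2);hi=im.max(2)
m=(lo>175);m[:135]=0;m[260:]=0;m[:,:235]=0;m[:,355:]=0
print("lids");rects(m,56)
b=(im[:,:,0]-im[:,:,2]>60)&(im[:,:,0]-im[:,:,1]>30);b[:,:400]=0
print("nests");rects(b,12)
g=im.astype(np.uint8)
a=cv2.resize(g[135:260,235:395],None,fx=5,fy=5,interpolation=cv2.INTER_CUBIC)[:600]
cv2.imwrite("pics/c1.png",a)
cv2.imwrite("pics/c2.png",cv2.resize(g[150:230,395:505],None,fx=7,fy=7,interpolation=cv2.INTER_CUBIC))
# height check
c=ctrl.camera_info("top")
for p in [(300,167),(271,211),(319,220),(376,176),(264,152),(260,228),(418,195),(450,195),(482,195),(425,219),(348,104),(600,200)]:
    z=d[p[1],p[0]]
    q=cv2.undistortPoints(np.float64([[p]]),c["intrinsics"],np.array([c["k1"],0,0,0.]))[0,0]
    print(p,(c["R"].T@(np.r_[q,1]*z-c["t"])).round(1))
E
```

```text
lids
px 300.0 166.0 rect [615.  231.3] [121.1  59.7] 14.2 mean [613.5 231.5] sig-size [119.7  58.9] yaw 14.7
px 319.0 220.0 rect [454.7 173.1] [119.5  58.4] 31.9 mean [454.2 173.4] sig-size [119.8  58. ] yaw 32.0
px 270.0 211.0 rect [478.2 316.6] [ 53.6 116.1] 0.9 mean [478.2 316.5] sig-size [118.7  56.5] yaw 90.7
nests
px 418.0 189.0 rect [ 561.3 -139.7] [ 77.9 171.8] 87.7 mean [ 557.  -139.2] sig-size [167.3  79. ] yaw 178.7
px 450.0 191.0 rect [ 558.1 -239.9] [ 80.1 172.1] 88.2 mean [ 550.  -238.9] sig-size [160.6  80.8] yaw 0.3
px 482.0 191.0 rect [ 554.5 -339.4] [ 79.5 172. ] 88.7 mean [ 552.9 -339.9] sig-size [171.1  80.7] yaw 178.6
(300, 167) [611.6 231.1  57.5]
(271, 211) [478.2 315.   56.4]
(319, 220) [453.5 171.9  56.7]
(376, 176) [580.4  12.1 115.3]
(264, 152) [649.3 336.5  87.9]
(260, 228) [427.3 352.8   1.6]
(418, 195) [ 536.9 -138.2   11.8]
(450, 195) [ 538.7 -240.3    8.7]
(482, 195) [ 540.2 -341.6    9.8]
(425, 219) [ 462.5 -162.7    1.5]
(348, 104) [806.6  88.5  62.5]
(600, 200) [ 531.2 -728.8   -1.7]
```

View pics/c1.png

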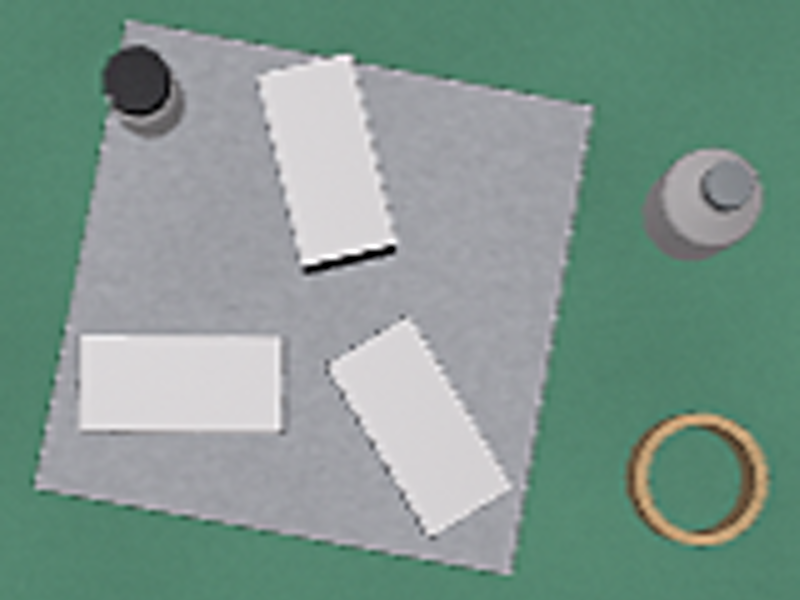

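View pics/c2.png

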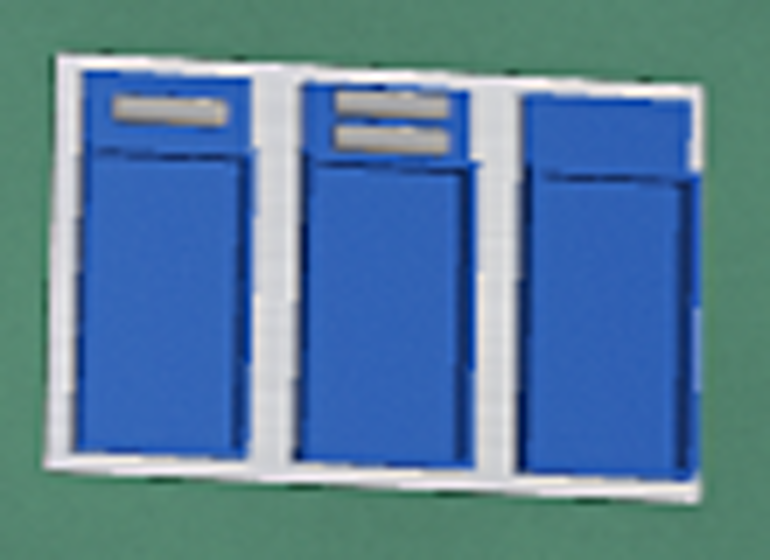

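```bash
cat > plan.py <<'E'
from workcell import ctrl
import numpy as np,json,sys
from scipy.spatial.transform import Rotation as Ro
def down(psi): # tool y at world yaw psi, z down
    c,s=np.cos(np.radians(psi)),np.sin(np.radians(psi)); y=np.array([c,s,0]);z=np.array([0,0,-1.]);return np.c_[np.cross(y,z),y,z]
def state():
    o=ctrl.get_obs();R=Ro.from_rotvec(o["orientation"]).as_matrix()
    psi=np.degrees(np.arctan2(R[1,1],R[0,1]))
    print("t",round(o["t"],2),"p",o["ee_pos"].round(1),"psi",round(psi,1),"F",o["ft_force"].round(2),"w",round(o["width"],1),"g",round(o["grasp_force"],1),"q",o["qpos"].round(2),"tilt",np.degrees(np.arccos(-R[2,2])).round(2))
    return o["ee_pos"],psi
def plan(wps):
    """wps: x,y,z,psi,width,nrows ; smoothstep each leg, calls of <=10 rows"""
    p,psi=state();seq=[]
    a=np.r_[p,psi]
    for *b,wd,n in wps:
        b=np.array(b,float)
        b[3]=a[3]+(b[3]-a[3]+180)%360-180
        for i in range(1,n+1):
            s=i/n;s=s*s*(3-2*s);seq.append((a+(b-a)*s,wd))
        a=b
    base=np.r_[p,psi]
    for k in range(0,len(seq),10):
        rows=[]
        for q,wd in seq[k:k+10]:
            d=down(base[3]).T@(q[:3]-base[:3])/200;t=-np.radians(q[3]-base[3])/1.5
            rows.append([0,0,round(t,3),*d.round(3),wd])
        base=q
        print("MAX",max(abs(np.array(rows)[:,:6]).max(0)).round(2));print(json.dumps(rows))
E
python3 - <<'E'
from plan import *
plan([(478,316.5,130,0.7,87.8,18),(478,316.5,26,0.7,87.8,7),(478,316.5,26,0.7,87.8,2)])
E
```

```text
t 0.1 p [185.  596.5 222. ] psi 72.8 F [-0.15 -0.06  0.34] w 88.0 g 0.0 q [ 1.25  0.42  1.63  0.    1.09 -0.02] tilt 0.08
MAX 1.06
[[0, 0, 0.007, -0.016, -0.008, 0.004, 87.8], [0, 0, 0.029, -0.062, -0.031, 0.016, 87.8], [0, 0, 0.062, -0.134, -0.067, 0.034, 87.8], [0, 0, 0.106, -0.229, -0.114, 0.058, 87.8], [0, 0, 0.158, -0.342, -0.17, 0.087, 87.8], [0, 0, 0.217, -0.47, -0.234, 0.119, 87.8], [0, 0, 0.282, -0.61, -0.303, 0.155, 87.8], [0, 0, 0.35, -0.756, -0.377, 0.192, 87.8], [0, 0, 0.419, -0.907, -0.452, 0.23, 87.8], [0, 0, 0.489, -1.058, -0.526, 0.268, 87.8]]
MAX 0.81
[[0, 0, 0.068, -0.158, 0.044, 0.037, 87.8], [0, 0, 0.132, -0.308, 0.086, 0.073, 87.8], [0, 0, 0.192, -0.446, 0.124, 0.105, 87.8], [0, 0, 0.244, -0.568, 0.158, 0.134, 87.8], [0, 0, 0.288, -0.669, 0.186, 0.158, 87.8], [0, 0, 0.321, -0.747, 0.208, 0.176, 87.8], [0, 0, 0.342, -0.797, 0.222, 0.188, 87.8], [0, 0, 0.35, -0.814, 0.227, 0.192, 87.8], [0, 0, 0.35, -0.814, 0.227, 0.221, 87.8], [0, 0, 0.35, -0.814, 0.227, 0.295, 87.8]]
MAX 0.42
[[0, 0, -0.0, 0.0, 0.0, 0.102, 87.8], [0, 0, -0.0, 0.0, 0.0, 0.212, 87.8], [0, 0, -0.0, 0.0, 0.0, 0.314, 87.8], [0, 0, -0.0, 0.0, 0.0, 0.388, 87.8], [0, 0, -0.0, 0.0, 0.0, 0.417, 87.8], [0, 0, -0.0, 0.0, 0.0, 0.417, 87.8], [0, 0, -0.0, 0.0, 0.0, 0.417, 87.8]]
```

servo_tool(
  rows=[
    [0,0,0.03,-0.06,-0.03,0.016,87.8],
    [0,0,0.06,-0.13,-0.07,0.034,87.8],
    [0,0,0.106,-0.23,-0.115,0.058,87.8],
    [0,0,0.16,-0.34,-0.17,0.087,87.8],
    [0,0,0.22,-0.47,-0.235,0.12,87.8],
    [0,0,0.28,-0.61,-0.3,0.155,87.8],
    [0,0,0.35,-0.755,-0.377,0.19,87.8],
    [0,0,0.42,-0.9,-0.45,0.23,87.8],
    [0,0,0.46,-1,-0.5,0.25,87.8],
  ],
)

```text
t: 1.23
ee_pos: [348.0, 439.7, 172.1]
orientation: [1.503, 2.759, -0.001]
ft_force: [-0.4, 0.6, -0.1]
width: 87.6
grasp_force: 0.0
```

Run:
```python
from plan import *
plan([(478,316.5,130,0.7,87.8,8),(478,316.5,26,0.7,87.8,7),(478,316.5,26,0.7,55,5)])
```

```text
t 1.23 p [348.  439.7 172.1] psi 32.8 F [-0.4   0.64 -0.12] w 87.6 g 0.0 q [ 0.88  0.4   1.81 -0.    0.94  0.31] tilt 0.05
MAX 0.87
[[0, 0, 0.016, -0.037, 0.009, 0.009, 87.8], [0, 0, 0.058, -0.136, 0.033, 0.033, 87.8], [0, 0, 0.118, -0.275, 0.067, 0.067, 87.8], [0, 0, 0.187, -0.435, 0.106, 0.105, 87.8], [0, 0, 0.256, -0.595, 0.145, 0.144, 87.8], [0, 0, 0.316, -0.734, 0.179, 0.178, 87.8], [0, 0, 0.358, -0.833, 0.203, 0.201, 87.8], [0, 0, 0.374, -0.87, 0.212, 0.21, 87.8], [0, 0, 0.374, -0.87, 0.212, 0.239, 87.8], [0, 0, 0.374, -0.87, 0.212, 0.313, 87.8]]
MAX 0.42
[[0, 0, 0.0, 0.0, 0.0, 0.102, 87.8], [0, 0, 0.0, 0.0, 0.0, 0.212, 87.8], [0, 0, 0.0, 0.0, 0.0, 0.314, 87.8], [0, 0, 0.0, 0.0, 0.0, 0.388, 87.8], [0, 0, 0.0, 0.0, 0.0, 0.417, 87.8], [0, 0, 0.0, 0.0, 0.0, 0.417, 55], [0, 0, 0.0, 0.0, 0.0, 0.417, 55], [0, 0, 0.0, 0.0, 0.0, 0.417, 55], [0, 0, 0.0, 0.0, 0.0, 0.417, 55], [0, 0, 0.0, 0.0, 0.0, 0.417, 55]]
```

servo_tool(
  rows=[
    [0,0,0.04,-0.09,0.02,0.02,87.8],
    [0,0,0.1,-0.23,0.055,0.055,87.8],
    [0,0,0.16,-0.37,0.09,0.09,87.8],
    [0,0,0.23,-0.53,0.13,0.13,87.8],
    [0,0,0.29,-0.67,0.165,0.16,87.8],
    [0,0,0.34,-0.79,0.19,0.19,87.8],
    [0,0,0.365,-0.85,0.207,0.205,87.8],
    [0,0,0.374,-0.87,0.212,0.21,87.8],
    [0,0,0.374,-0.87,0.212,0.24,87.8],
    [0,0,0.374,-0.87,0.212,0.31,87.8],
  ],
)

```text
t: 2.48
ee_pos: [477.3, 320.6, 110.6]
orientation: [2.199, 2.244, 0.002]
ft_force: [0.8, -0.4, -1.3]
width: 87.7
grasp_force: 0.0
```

Run:
```python
from plan import *
plan([(478,316.5,26,0.7,87.8,5),(478,316.5,26,0.7,40,5)])
```

```text
t 2.48 p [477.3 320.6 110.6] psi 1.2 F [ 0.78 -0.37 -1.31] w 87.7 g 0.0 q [0.57 0.5  1.81 0.   0.82 0.55] tilt 0.08
MAX 0.42
[[0, 0, 0.001, -0.002, 0.0, 0.044, 87.8], [0, 0, 0.002, -0.007, 0.001, 0.149, 87.8], [0, 0, 0.003, -0.013, 0.002, 0.274, 87.8], [0, 0, 0.005, -0.019, 0.003, 0.379, 87.8], [0, 0, 0.005, -0.021, 0.003, 0.423, 87.8], [0, 0, 0.005, -0.021, 0.003, 0.423, 40], [0, 0, 0.005, -0.021, 0.003, 0.423, 40], [0, 0, 0.005, -0.021, 0.003, 0.423, 40], [0, 0, 0.005, -0.021, 0.003, 0.423, 40], [0, 0, 0.005, -0.021, 0.003, 0.423, 40]]
```

servo_tool(
  rows=[
    [0,0,0.002,-0.005,0,0.1,87.8],
    [0,0,0.003,-0.01,0.001,0.21,87.8],
    [0,0,0.005,-0.015,0.002,0.32,87.8],
    [0,0,0.005,-0.02,0.003,0.4,87.8],
    [0,0,0.005,-0.021,0.003,0.42,87.8],
    [0,0,0.005,-0.021,0.003,0.42,40],
    [0,0,0.005,-0.021,0.003,0.42,40],
    [0,0,0.005,-0.021,0.003,0.42,40],
    [0,0,0.005,-0.021,0.003,0.42,40],
  ],
)

```text
t: 3.6
ee_pos: [478.1, 315.8, 27.3]
orientation: [-2.209, -2.234, -0.001]
ft_force: [-1.6, 0.4, 4.6]
width: 58.1
grasp_force: 30.0
```

servo_tool(
  rows=[
    [0,0,0,0,0,-0.05,40],
    [0,0,0,0,0,-0.15,40],
    [0,0,0,0,0,-0.3,40],
    [0,0,0,0,0,-0.45,40],
    [0,0,0,0,0,-0.63,40],
    [0,0,0,0,0,-0.77,40],
    [0,0,0,0,0,-0.85,40],
    [0,0,0,0,0,-0.88,40],
    [0,0,0,0,0,-0.88,40],
    [0,0,0,0,0,-0.88,40],
  ],
)

```text
t: 4.85
ee_pos: [477.4, 315.3, 201.5]
orientation: [-2.208, -2.234, 0.003]
ft_force: [0.1, 0.2, -5.9]
width: 57.7
grasp_force: 30.0
```

servo_tool(
  rows=[
    [0,0,0,0,0,0,40],
    [0,0,0,0,0,0,40],
  ],
)

```text
t: 5.1
ee_pos: [477.8, 315.5, 202.1]
orientation: [-2.208, -2.234, 0.002]
ft_force: [0.7, 0.5, -7.5]
width: 57.8
grasp_force: 30.0
```

Run:
```python
from plan import *
print(ctrl.get_obs()["moment"])
state()
for n,(x,y) in {"single":(544,-138.2),"double":(541,-238.2),"empty":(537.3,-337.4)}.items():
    print(n);plan([(x,y,200,-91.9,40,22 if n!="empty" else 26)])
```

```text
[-0.09889216  0.04491758  0.00629781]
t 5.1 p [477.8 315.5 202.1] psi 0.7 F [ 0.69  0.54 -7.48] w 57.8 g 30.0 q [ 0.56  0.37  1.76 -0.    1.01  0.55] tilt 0.06
single
t 5.1 p [477.8 315.5 202.1] psi 0.7 F [ 0.69  0.54 -7.48] w 57.8 g 30.0 q [ 0.56  0.37  1.76 -0.    1.01  0.55] tilt 0.06
MAX 0.98
[[0, 0, 0.006, -0.014, 0.002, 0.0, 40], [0, 0, 0.025, -0.053, 0.007, 0.0, 40], [0, 0, 0.055, -0.115, 0.015, 0.001, 40], [0, 0, 0.094, -0.198, 0.027, 0.001, 40], [0, 0, 0.142, -0.299, 0.04, 0.001, 40], [0, 0, 0.197, -0.415, 0.056, 0.002, 40], [0, 0, 0.258, -0.544, 0.073, 0.002, 40], [0, 0, 0.324, -0.683, 0.092, 0.003, 40], [0, 0, 0.393, -0.83, 0.111, 0.004, 40], [0, 0, 0.465, -0.982, 0.132, 0.004, 40]]
MAX 0.92
[[0, 0, 0.073, -0.105, 0.115, 0.001, 40], [0, 0, 0.146, -0.21, 0.23, 0.001, 40], [0, 0, 0.218, -0.313, 0.344, 0.002, 40], [0, 0, 0.288, -0.413, 0.453, 0.003, 40], [0, 0, 0.354, -0.508, 0.557, 0.003, 40], [0, 0, 0.415, -0.596, 0.653, 0.004, 40], [0, 0, 0.47, -0.674, 0.739, 0.004, 40], [0, 0, 0.518, -0.743, 0.814, 0.005, 40], [0, 0, 0.557, -0.799, 0.876, 0.005, 40], [0, 0, 0.587, -0.842,
[... 1661 characters left out ...]
355, -1.078, 0.086, 0.003, 40]]
MAX 1.44
[[0, 0, 0.06, -0.149, 0.105, 0.001, 40], [0, 0, 0.121, -0.302, 0.212, 0.001, 40], [0, 0, 0.183, -0.456, 0.32, 0.002, 40], [0, 0, 0.245, -0.61, 0.429, 0.002, 40], [0, 0, 0.306, -0.763, 0.536, 0.003, 40], [0, 0, 0.366, -0.912, 0.641, 0.004, 40], [0, 0, 0.424, -1.055, 0.742, 0.004, 40], [0, 0, 0.478, -1.192, 0.837, 0.005, 40], [0, 0, 0.529, -1.319, 0.926, 0.005, 40], [0, 0, 0.576, -1.435, 1.008, 0.006, 40]]
MAX 0.44
[[0, 0, 0.041, -0.012, 0.126, 0.0, 40], [0, 0, 0.077, -0.022, 0.233, 0.001, 40], [0, 0, 0.106, -0.03, 0.321, 0.001, 40], [0, 0, 0.127, -0.037, 0.386, 0.001, 40], [0, 0, 0.141, -0.04, 0.427, 0.001, 40], [0, 0, 0.146, -0.042, 0.441, 0.001, 40]]
```

```bash
sed -i 's/^    for k in range(0,len(seq),10):/    k=0\n    while k<len(seq):/; s/^        for q,wd in seq\[k:k+10\]:/        for q,wd in seq[k:k+10]:\n            if abs(q[:3]-base[:3]).max()>195 or np.linalg.norm(q[:2]-base[:2])>198: break/; s/^        base=q$/        k+=len(rows);base=seq[k-1][0]/' plan.py
cat >> plan.py <<'E'
def weigh(n=8):
    F=[]
    for _ in range(n): ctrl.get_image("side");F.append(ctrl.get_obs()["ft_force"][2])
    print("weigh",np.round(F,1),np.mean(F).round(2),"+-",(np.std(F)/n**.5).round(2))
E
python3 - <<'E'
from plan import *
weigh()
plan([(541,-238.2,202,-91.9,40,24)])
E
```

```text
weigh [-6.8 -6.3 -6.2 -6.5 -6.  -5.7 -6.9 -6.5] -6.36 +- 0.13
t 5.5 p [478.  315.7 202.7] psi 0.7 F [-0.13 -0.14 -6.52] w 57.8 g 30.0 q [0.56 0.37 1.76 0.   1.01 0.55] tilt 0.0
MAX 0.88
[[0, 0, 0.005, -0.014, 0.001, 0.0, 40], [0, 0, 0.021, -0.055, 0.006, 0.0, 40], [0, 0, 0.046, -0.119, 0.012, 0.0, 40], [0, 0, 0.08, -0.205, 0.021, 0.0, 40], [0, 0, 0.121, -0.311, 0.032, 0.0, 40], [0, 0, 0.168, -0.433, 0.044, 0.001, 40], [0, 0, 0.221, -0.57, 0.058, 0.001, 40], [0, 0, 0.279, -0.719, 0.073, 0.001, 40], [0, 0, 0.341, -0.877, 0.09, 0.001, 40]]
MAX 0.7
[[0, 0, 0.064, -0.136, 0.096, 0.0, 40], [0, 0, 0.131, -0.276, 0.194, 0.0, 40], [0, 0, 0.198, -0.419, 0.294, 0.001, 40], [0, 0, 0.265, -0.561, 0.394, 0.001, 40], [0, 0, 0.331, -0.701, 0.493, 0.001, 40]]
MAX 0.83
[[0, 0, 0.064, -0.074, 0.149, 0.0, 40], [0, 0, 0.126, -0.145, 0.292, 0.0, 40], [0, 0, 0.184, -0.212, 0.426, 0.001, 40], [0, 0, 0.237, -0.273, 0.549, 0.001, 40], [0, 0, 0.284, -0.328, 0.659, 0.001, 40], [0, 0, 0.325, -0.375, 0.754, 0.001, 40], [0, 0, 0.359, -0.413, 0.832, 0.001, 40]]
MAX 0.12
[[0, 0, 0.025, 0.005, 0.065, 0.0, 40], [0, 0, 0.041, 0.008, 0.105, 0.0, 40], [0, 0, 0.046, 0.009, 0.119, 0.0, 40]]
```

servo_tool(
  rows=[
    [0,0,0.005,-0.014,0.001,0,40],
    [0,0,0.02,-0.055,0.006,0,40],
    [0,0,0.046,-0.12,0.012,0,40],
    [0,0,0.08,-0.205,0.02,0,40],
    [0,0,0.12,-0.31,0.03,0,40],
    [0,0,0.168,-0.433,0.044,0,40],
    [0,0,0.22,-0.57,0.058,0,40],
    [0,0,0.28,-0.72,0.073,0,40],
    [0,0,0.341,-0.877,0.09,0,40],
  ],
)

```text
t: 6.62
ee_pos: [498.0, 138.4, 202.8]
orientation: [2.706, 1.595, 0.0]
ft_force: [0.2, -0.4, -5.7]
width: 57.7
grasp_force: 30.0
```

servo_tool(
  rows=[
    [0,0,0.065,-0.136,0.096,0,40],
    [0,0,0.13,-0.276,0.194,0,40],
    [0,0,0.2,-0.42,0.294,0,40],
    [0,0,0.265,-0.56,0.394,0,40],
    [0,0,0.331,-0.701,0.493,0,40],
  ],
)

```text
t: 7.25
ee_pos: [516.9, -32.1, 202.9]
orientation: [3.016, 0.88, 0.0]
ft_force: [-0.3, 0.3, -6.5]
width: 57.8
grasp_force: 30.0
```

servo_tool(
  rows=[
    [0,0,0.064,-0.074,0.15,0,40],
    [0,0,0.126,-0.145,0.29,0,40],
    [0,0,0.184,-0.212,0.426,0,40],
    [0,0,0.237,-0.273,0.55,0,40],
    [0,0,0.284,-0.328,0.66,0,40],
    [0,0,0.325,-0.375,0.754,0,40],
    [0,0,0.359,-0.413,0.832,0,40],
  ],
)

```text
t: 8.12
ee_pos: [538.0, -215.9, 202.7]
orientation: [-3.141, -0.05, 0.0]
ft_force: [0.7, 0.2, -6.2]
width: 58.0
grasp_force: 30.0
```

servo_tool(
  rows=[
    [0,0,0.025,0.005,0.065,0,40],
    [0,0,0.041,0.008,0.105,0,40],
    [0,0,0.046,0.009,0.119,0,40],
    [0,0,0.046,0.009,0.119,0,40],
    [0,0,0.046,0.009,0.119,0,40],
  ],
)

```text
t: 8.75
ee_pos: [541.0, -237.6, 202.6]
orientation: [-3.141, 0.051, 0.0]
ft_force: [-0.0, 0.0, -7.6]
width: 57.8
grasp_force: 30.0
```

Run:
```python
from plan import *
plan([(541,-238.2,50,-91.9,40,10),(541,-238.2,50,-91.9,40,3)])
```

```text
t 8.75 p [ 541.  -237.6  202.6] psi -91.9 F [-0.05  0.01 -7.64] w 57.8 g 30.0 q [-0.43  0.4   1.72  0.    1.02  1.17] tilt 0.02
MAX 0.76
[[0, 0, 0.0, -0.0, 0.0, 0.021, 40], [0, 0, 0.0, -0.0, 0.0, 0.079, 40], [0, 0, 0.0, -0.0, 0.001, 0.165, 40], [0, 0, 0.0, -0.0, 0.001, 0.269, 40], [0, 0, 0.0, -0.0, 0.001, 0.382, 40], [0, 0, 0.0, -0.0, 0.002, 0.495, 40], [0, 0, 0.0, -0.0, 0.002, 0.598, 40], [0, 0, 0.0, -0.0, 0.003, 0.684, 40], [0, 0, 0.0, -0.0, 0.003, 0.742, 40], [0, 0, 0.0, -0.0, 0.003, 0.763, 40]]
MAX 0.0
[[0, 0, -0.0, 0.0, 0.0, 0.0, 40], [0, 0, -0.0, 0.0, 0.0, 0.0, 40], [0, 0, -0.0, 0.0, 0.0, 0.0, 40]]
```

servo_tool(
  rows=[
    [0,0,0,0,0,0.02,40],
    [0,0,0,0,0,0.08,40],
    [0,0,0,0,0.001,0.165,40],
    [0,0,0,0,0.001,0.27,40],
    [0,0,0,0,0.001,0.38,40],
    [0,0,0,0,0.002,0.495,40],
    [0,0,0,0,0.002,0.6,40],
    [0,0,0,0,0.003,0.685,40],
    [0,0,0,0,0.003,0.74,40],
    [0,0,0,0,0.003,0.763,40],
  ],
)

```text
t: 10.0
ee_pos: [540.9, -238.6, 49.3]
orientation: [-3.141, 0.052, 0.001]
ft_force: [-0.3, 0.2, -6.5]
width: 57.8
grasp_force: 30.0
```

Run:
```python
from plan import *
import cv2
a,_=ctrl.get_image("top");b,_=ctrl.get_image("side")
A=cv2.resize(a[150:230,395:505],(400,291),interpolation=cv2.INTER_CUBIC)
B=cv2.resize(b[220:340,270:390],(590,590),interpolation=cv2.INTER_CUBIC)
o=np.zeros((590,800,3),np.uint8);o[:,210:]=B;o[:165,:210]=cv2.resize(A,(210,165))
cv2.imwrite("pics/n1.png",o[:,:,::-1]);state()
```

```text
t 10.1 p [ 541.1 -238.7   49.8] psi -91.9 F [ 0.16 -0.49 -6.56] w 58.1 g 30.0 q [-0.44  0.62  1.79 -0.    0.73  1.17] tilt 0.01
```

View pics/n1.png

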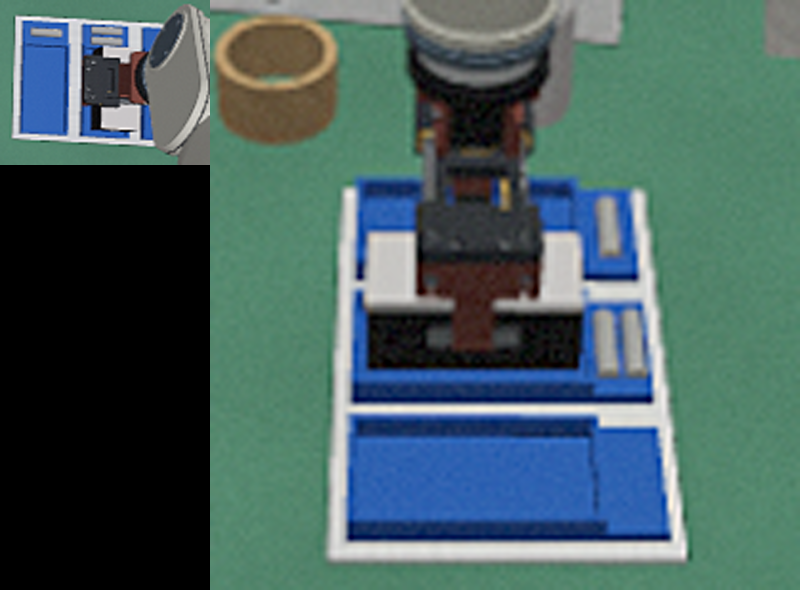

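The side view shows the pack centred over the two-cylinder bay: pack columns 368–580 against bay columns 352–592. I'm lowering it now.

servo_tool(
  rows=[
    [0,0,0,0,0,0.02,40],
    [0,0,0,0,0,0.04,40],
    [0,0,0,0,0,0.06,40],
    [0,0,0,0,0,0.075,40],
    [0,0,0,0,0,0.08,40],
    [0,0,0,0,0,0.08,40],
  ],
)

```text
t: 10.85
ee_pos: [541.1, -238.7, 34.0]
orientation: [-3.141, 0.052, 0.0]
ft_force: [-0.3, 0.1, -6.1]
width: 57.5
grasp_force: 30.0
```

servo_tool(
  rows=[
    [0,0,0,0,0,0.003,40],
    [0,0,0,0,0,0.006,40],
    [0,0,0,0,0,0.009,40],
  ],
)

```text
t: 11.22
ee_pos: [541.2, -238.8, 33.3]
orientation: [3.141, -0.052, 0.0]
ft_force: [-4.6, 1.0, 9.7]
width: 58.1
grasp_force: 30.0
```

servo_tool(
  rows=[
    [0,0,0,0,0,0,80],
    [0,0,0,0,0,0,80],
    [0,0,0,0,0,0,80],
    [0,0,0,0,0,-0.05,80],
    [0,0,0,0,0,-0.2,87.8],
    [0,0,0,0,0,-0.4,87.8],
    [0,0,0,0,0,-0.6,87.8],
    [0,0,0,0,0,-0.77,87.8],
    [0,0,0,0,0,-0.85,87.8],
    [0,0,0,0,0,-0.87,87.8],
  ],
)

```text
t: 12.48
ee_pos: [541.3, -238.8, 207.1]
orientation: [3.141, -0.052, 0.002]
ft_force: [-0.6, 0.6, -0.2]
width: 87.7
grasp_force: 0.0
```

Run:
```python
from plan import *
plan([(454.2,173.4,205,-58,87.8,18),(454.2,173.4,26.5,-58,87.8,11),(454.2,173.4,26.5,-58,87.8,1)])
```

```text
t 12.47 p [ 541.3 -238.8  207.1] psi -91.9 F [-0.64  0.59 -0.2 ] w 87.7 g 0.0 q [-0.44  0.39  1.72 -0.    1.03  1.17] tilt 0.08
MAX 0.85
[[0, 0, -0.004, -0.004, -0.018, 0.0, 87.8], [0, 0, -0.014, -0.017, -0.07, 0.0, 87.8], [0, 0, -0.029, -0.037, -0.152, 0.001, 87.8], [0, 0, -0.05, -0.064, -0.258, 0.001, 87.8], [0, 0, -0.074, -0.095, -0.386, 0.002, 87.8], [0, 0, -0.102, -0.131, -0.53, 0.003, 87.8], [0, 0, -0.133, -0.169, -0.687, 0.004, 87.8], [0, 0, -0.165, -0.21, -0.853, 0.004, 87.8]]
MAX 0.96
[[0, 0, -0.033, 0.001, -0.175, 0.001, 87.8], [0, 0, -0.065, 0.002, -0.35, 0.002, 87.8], [0, 0, -0.097, 0.003, -0.52, 0.003, 87.8], [0, 0, -0.128, 0.004, -0.682, 0.003, 87.8], [0, 0, -0.156, 0.004, -0.831, 0.004, 87.8], [0, 0, -0.18, 0.005, -0.962, 0.005, 87.8]]
MAX 0.51
[[0, 0, -0.021, 0.03, -0.106, 0.001, 87.8], [0, 0, -0.036, 0.053, -0.186, 0.001, 87.8], [0, 0, -0.046, 0.067, -0.238, 0.001, 87.8], [0, 0, -0.05, 0.072, -0.256, 0.001, 87.8], [0, 0, -0.05, 0.072, -0.256, 0.022, 87.8], [0, 0, -0.05, 0.072, -0.256, 0.079, 87.8], [0, 0, -0.05, 0.072, -0.256, 0.164, 87.8], [0, 0, -0.05, 0.072, -0.256, 0.27, 87.8], [0, 0, -0.05, 0.072, -0.256, 0.387, 87.8], [0, 0, -0.05, 0.072, -0.256, 0.508, 87.8]]
MAX 0.39
[[0, 0, -0.0, 0.0, 0.0, 0.117, 87.8], [0, 0, -0.0, 0.0, 0.0, 0.223, 87.8], [0, 0, -0.0, 0.0, 0.0, 0.308, 87.8], [0, 0, -0.0, 0.0, 0.0, 0.365, 87.8], [0, 0, -0.0, 0.0, 0.0, 0.386, 87.8], [0, 0, -0.0, 0.0, 0.0, 0.386, 87.8]]
```

servo_tool(
  rows=[
    [0,0,-0.004,-0.004,-0.018,0,87.8],
    [0,0,-0.014,-0.017,-0.07,0,87.8],
    [0,0,-0.03,-0.037,-0.15,0.001,87.8],
    [0,0,-0.05,-0.064,-0.26,0.001,87.8],
    [0,0,-0.074,-0.095,-0.386,0.002,87.8],
    [0,0,-0.1,-0.13,-0.53,0.003,87.8],
    [0,0,-0.133,-0.17,-0.687,0.004,87.8],
    [0,0,-0.165,-0.21,-0.853,0.004,87.8],
  ],
)

```text
t: 13.48
ee_pos: [503.7, -64.7, 205.4]
orientation: [-3.123, -0.341, 0.0]
ft_force: [-0.6, -0.4, 0.1]
width: 88.4
grasp_force: 0.0
```

servo_tool(
  rows=[
    [0,0,-0.033,0.001,-0.175,0.001,87.8],
    [0,0,-0.065,0.002,-0.35,0.002,87.8],
    [0,0,-0.097,0.003,-0.52,0.003,87.8],
    [0,0,-0.128,0.004,-0.68,0.003,87.8],
    [0,0,-0.156,0.004,-0.83,0.004,87.8],
    [0,0,-0.18,0.005,-0.962,0.005,87.8],
  ],
)

```text
t: 14.22
ee_pos: [463.4, 123.3, 204.4]
orientation: [-3.048, -0.759, 0.0]
ft_force: [0.2, 0.1, 0.3]
width: 87.7
grasp_force: 0.0
```

servo_tool(
  rows=[
    [0,0,-0.021,0.03,-0.106,0.001,87.8],
    [0,0,-0.036,0.053,-0.186,0.001,87.8],
    [0,0,-0.046,0.067,-0.238,0.001,87.8],
    [0,0,-0.05,0.072,-0.256,0.001,87.8],
    [0,0,-0.05,0.072,-0.256,0.02,87.8],
    [0,0,-0.05,0.072,-0.256,0.08,87.8],
    [0,0,-0.05,0.072,-0.256,0.165,87.8],
    [0,0,-0.05,0.072,-0.256,0.27,87.8],
    [0,0,-0.05,0.072,-0.256,0.39,87.8],
    [0,0,-0.05,0.072,-0.256,0.5,87.8],
  ],
)

```text
t: 15.48
ee_pos: [453.4, 172.7, 102.9]
orientation: [3.02, 0.866, -0.002]
ft_force: [0.6, 0.2, -0.3]
width: 87.9
grasp_force: 0.0
```

Run:
```python
from plan import *
plan([(454.2,173.4,26.5,-58,87.8,5),(454.2,173.4,26.5,-58,87.8,1),(454.2,173.4,26.5,-58,40,4)])
```

```text
t 15.47 p [453.4 172.7 102.9] psi -58.0 F [ 0.61  0.22 -0.27] w 87.9 g 0.0 q [ 0.34  0.41  2.01 -0.    0.72  1.35] tilt 0.06
MAX 0.38
[[0, 0, -0.0, 0.001, -0.0, 0.04, 87.8], [0, 0, -0.0, 0.002, -0.0, 0.134, 87.8], [0, 0, -0.0, 0.004, -0.001, 0.248, 87.8], [0, 0, -0.0, 0.005, -0.001, 0.342, 87.8], [0, 0, -0.0, 0.005, -0.001, 0.382, 87.8], [0, 0, -0.0, 0.005, -0.001, 0.382, 87.8], [0, 0, -0.0, 0.005, -0.001, 0.382, 40], [0, 0, -0.0, 0.005, -0.001, 0.382, 40], [0, 0, -0.0, 0.005, -0.001, 0.382, 40], [0, 0, -0.0, 0.005, -0.001, 0.382, 40]]
```

servo_tool(
  rows=[
    [0,0,0,0.001,0,0.1,87.8],
    [0,0,0,0.002,0,0.2,87.8],
    [0,0,0,0.003,0,0.3,87.8],
    [0,0,0,0.003,0,0.365,87.8],
    [0,0,0,0.003,0,0.38,87.8],
    [0,0,0,0.003,0,0.38,87.8],
    [0,0,0,0.003,0,0.38,40],
    [0,0,0,0.003,0,0.38,40],
    [0,0,0,0.003,0,0.38,40],
    [0,0,0,0.003,0,0.38,40],
  ],
)

```text
t: 16.73
ee_pos: [454.4, 173.8, 28.8]
orientation: [-3.02, -0.867, -0.001]
ft_force: [-0.0, 0.7, 3.9]
width: 57.6
grasp_force: 30.0
```

servo_tool(
  rows=[
    [0,0,0,0,0,-0.05,40],
    [0,0,0,0,0,-0.15,40],
    [0,0,0,0,0,-0.3,40],
    [0,0,0,0,0,-0.45,40],
    [0,0,0,0,0,-0.63,40],
    [0,0,0,0,0,-0.77,40],
    [0,0,0,0,0,-0.85,40],
    [0,0,0,0,0,-0.88,40],
    [0,0,0,0,0,-0.88,40],
    [0,0,0,0,0,-0.88,40],
  ],
)

```text
t: 17.98
ee_pos: [453.6, 173.5, 203.5]
orientation: [3.019, 0.867, -0.003]
ft_force: [-0.2, -0.2, -2.6]
width: 57.6
grasp_force: 30.0
```

Run:
```python
from plan import *
weigh()
print("SINGLE");plan([(544.2,-138.6,202,-91.9,40,16)])
print("EMPTY");plan([(537.5,-337.8,202,-91.9,40,22)])
```

```text
weigh [-2.3 -2.9 -1.4 -1.9 -2.6 -2.1 -2.3 -2.7] -2.29 +- 0.15
SINGLE
t 18.38 p [454.2 173.7 204.3] psi -58.0 F [-0.55  0.57 -2.75] w 57.8 g 30.0 q [ 0.34  0.24  1.95 -0.    0.95  1.35] tilt 0.02
MAX 0.93
[[0, 0, 0.004, -0.005, 0.018, 0.0, 40], [0, 0, 0.017, -0.019, 0.067, 0.0, 40], [0, 0, 0.036, -0.041, 0.144, 0.001, 40], [0, 0, 0.062, -0.07, 0.244, 0.002, 40], [0, 0, 0.092, -0.104, 0.362, 0.003, 40], [0, 0, 0.125, -0.141, 0.494, 0.004, 40], [0, 0, 0.161, -0.182, 0.636, 0.005, 40], [0, 0, 0.197, -0.223, 0.781, 0.006, 40], [0, 0, 0.234, -0.265, 0.927, 0.007, 40]]
MAX 0.66
[[0, 0, 0.036, 0.011, 0.146, 0.001, 40], [0, 0, 0.069, 0.021, 0.283, 0.002, 40], [0, 0, 0.099, 0.03, 0.406, 0.003, 40], [0, 0, 0.124, 0.037, 0.51, 0.004, 40], [0, 0, 0.144, 0.043, 0.59, 0.004, 40], [0, 0, 0.156, 0.047, 0.641, 0.005, 40], [0, 0, 0.161, 0.048, 0.659, 0.005, 40]]
EMPTY
t 18.38 p [454.2 173.7 204.3] psi -58.0 F [-0.55  0.57 -2.75] w 57.8 g 30.0 q [ 0.34  0.24  1.95 -0.    0.95  1.35] tilt 0.02
MAX 0.87
[[0, 0, 0.002, -0.006, 0.014, 0.0, 40], [0, 0, 0.009, -0.023, 0.056, 0.0, 40], [0, 0, 0.02, -0.051, 0.121, 0.001, 40], [0, 0, 0.034, -0.087, 0.208, 0.001, 40], [0, 0, 0.052, -0.132, 0.314, 0.002, 40], [0, 0, 0.072, -0.183, 0.436, 0.002, 40], [0, 0, 0.095, -0.24, 0.572, 0.003, 40], [0, 0, 0.119, -0.302, 0.718, 0.003, 40], [0, 0, 0.144, -0.367, 0.872, 0.004, 40]]
MAX 0.85
[[0, 0, 0.026, -0.031, 0.17, 0.001, 40], [0, 0, 0.053, -0.063, 0.344, 0.002, 40], [0, 0, 0.08, -0.095, 0.517, 0.002, 40], [0, 0, 0.107, -0.126, 0.687, 0.003, 40], [0, 0, 0.132, -0.156, 0.852, 0.004, 40]]
MAX 0.78
[[0, 0, 0.024, 0.003, 0.159, 0.001, 40], [0, 0, 0.047, 0.005, 0.306, 0.001, 40], [0, 0, 0.067, 0.007, 0.438, 0.002, 40], [0, 0, 0.084, 0.009, 0.553, 0.002, 40], [0, 0, 0.099, 0.011, 0.647, 0.003, 40], [0, 0, 0.109, 0.012, 0.718, 0.003, 40], [0, 0, 0.116, 0.013, 0.763, 0.003, 40], [0, 0, 0.119, 0.013, 0.779, 0.003, 40]]
```

2.3 N, so this is the empty pack and it goes to the bare nest.

servo_tool(
  rows=[
    [0,0,0.002,-0.006,0.014,0,40],
    [0,0,0.01,-0.023,0.056,0,40],
    [0,0,0.02,-0.05,0.12,0.001,40],
    [0,0,0.034,-0.087,0.208,0.001,40],
    [0,0,0.052,-0.132,0.314,0.002,40],
    [0,0,0.072,-0.183,0.436,0.002,40],
    [0,0,0.095,-0.24,0.572,0.003,40],
    [0,0,0.12,-0.302,0.718,0.003,40],
    [0,0,0.144,-0.367,0.872,0.004,40],
  ],
)

```text
t: 19.5
ee_pos: [484.5, -14.9, 203.8]
orientation: [3.096, 0.533, 0.0]
ft_force: [0.3, 0.9, -2.9]
width: 57.6
grasp_force: 30.0
```

servo_tool(
  rows=[
    [0,0,0.026,-0.03,0.17,0.001,40],
    [0,0,0.053,-0.063,0.344,0.002,40],
    [0,0,0.08,-0.095,0.517,0.002,40],
    [0,0,0.107,-0.126,0.687,0.003,40],
    [0,0,0.132,-0.156,0.852,0.004,40],
  ],
)

```text
t: 20.12
ee_pos: [512.1, -186.1, 202.9]
orientation: [3.133, 0.224, -0.0]
ft_force: [0.4, -0.0, -3.0]
width: 57.8
grasp_force: 30.0
```

servo_tool(
  rows=[
    [0,0,0.024,0.003,0.16,0.001,40],
    [0,0,0.047,0.005,0.306,0.001,40],
    [0,0,0.067,0.007,0.438,0.002,40],
    [0,0,0.084,0.01,0.553,0.002,40],
    [0,0,0.1,0.011,0.647,0.003,40],
    [0,0,0.109,0.012,0.718,0.003,40],
    [0,0,0.116,0.013,0.763,0.003,40],
    [0,0,0.119,0.013,0.779,0.003,40],
    [0,0,0.119,0.013,0.779,0.003,40],
  ],
)

```text
t: 21.25
ee_pos: [537.6, -337.5, 202.2]
orientation: [-3.141, 0.052, 0.0]
ft_force: [-0.3, -0.5, -2.1]
width: 57.7
grasp_force: 30.0
```

servo_tool(
  rows=[
    [0,0,0,0,0,0.02,40],
    [0,0,0,0,0,0.08,40],
    [0,0,0,0,0,0.165,40],
    [0,0,0,0,0,0.27,40],
    [0,0,0,0,0,0.38,40],
    [0,0,0,0,0,0.49,40],
    [0,0,0,0,0,0.6,40],
    [0,0,0,0,0,0.68,40],
    [0,0,0,0,0,0.74,40],
    [0,0,0,0,0,0.75,40],
  ],
)

```text
t: 22.5
ee_pos: [537.2, -337.5, 51.3]
orientation: [-3.14, 0.052, 0.002]
ft_force: [-0.1, 0.3, -2.1]
width: 57.9
grasp_force: 30.0
```

Run:
```python
from plan import *
import cv2
a,_=ctrl.get_image("top");b,_=ctrl.get_image("side")
A=cv2.resize(a[150:230,395:505],(330,240),interpolation=cv2.INTER_CUBIC)
B=cv2.resize(b[240:340,280:380],(470,470),interpolation=cv2.INTER_CUBIC)
o=np.zeros((470,800,3),np.uint8);o[:,330:]=B;o[:240,:330]=A
cv2.imwrite("pics/n2.png",o[:,:,::-1])
plan([(537.3,-337.8,34.8,-91.9,40,6)])
```

```text
t 22.6 p [ 537.8 -337.9   52.3] psi -91.9 F [-1.79  0.01 -1.43] w 58.1 g 30.0 q [-0.58  0.66  1.69  0.    0.79  1.02] tilt 0.01
MAX 0.09
[[0, 0, -0.0, -0.0, -0.0, 0.006, 40], [0, 0, -0.0, -0.001, -0.0, 0.023, 40], [0, 0, -0.0, -0.001, -0.0, 0.044, 40], [0, 0, -0.0, -0.002, -0.0, 0.065, 40], [0, 0, -0.0, -0.002, -0.0, 0.081, 40], [0, 0, -0.0, -0.003, -0.0, 0.088, 40]]
```

View pics/n2.png

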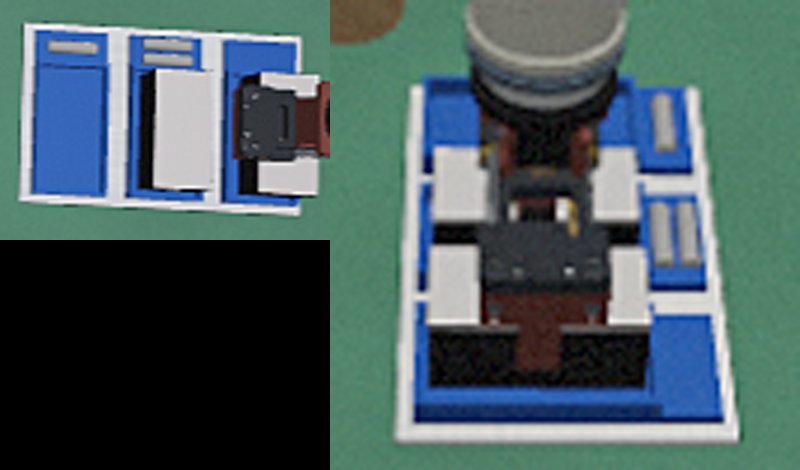

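The pack sits centred over the bare bay (pack columns 428–650, bay 418–658), and the first pack is seated in the two-cylinder nest. I'm lowering this one.

servo_tool(
  rows=[
    [0,0,0,0,0,0.02,40],
    [0,0,0,0,0,0.04,40],
    [0,0,0,0,0,0.06,40],
    [0,0,0,0,0,0.075,40],
    [0,0,0,0,0,0.082,40],
    [0,0,0,0,0,0.084,40],
  ],
)

```text
t: 23.35
ee_pos: [537.6, -337.7, 35.3]
orientation: [-3.141, 0.052, 0.0]
ft_force: [0.0, 0.6, -1.8]
width: 57.8
grasp_force: 30.0
```

servo_tool(
  rows=[
    [0,0,0,0,0,0.003,40],
    [0,0,0,0,0,0.003,40],
  ],
)

```text
t: 23.6
ee_pos: [537.7, -337.8, 34.9]
orientation: [3.141, -0.052, 0.0]
ft_force: [-1.0, -0.4, -1.8]
width: 58.1
grasp_force: 30.0
```

servo_tool(
  rows=[
    [0,0,0,0,0,0.003,40],
    [0,0,0,0,0,0.005,40],
    [0,0,0,0,0,0.007,40],
    [0,0,0,0,0,0.007,40],
  ],
)

```text
t: 24.1
ee_pos: [537.7, -337.9, 34.8]
orientation: [3.141, -0.052, 0.0]
ft_force: [-4.0, 3.1, 8.9]
width: 57.9
grasp_force: 30.0
```

Seated. Releasing and going to the third pack.

servo_tool(
  rows=[
    [0,0,0,0,0,0,80],
    [0,0,0,0,0,0,80],
    [0,0,0,0,0,0,80],
    [0,0,0,0,0,-0.05,80],
    [0,0,0,0,0,-0.2,87.8],
    [0,0,0,0,0,-0.4,87.8],
    [0,0,0,0,0,-0.6,87.8],
    [0,0,0,0,0,-0.77,87.8],
    [0,0,0,0,0,-0.85,87.8],
    [0,0,0,0,0,-0.87,87.8],
  ],
)

```text
t: 25.35
ee_pos: [537.9, -337.9, 208.3]
orientation: [3.14, -0.052, 0.002]
ft_force: [-0.2, 0.3, -0.5]
width: 87.6
grasp_force: 0.0
```

Run:
```python
from plan import *
plan([(614,231.5,215,-75.3,87.8,22),(614,231.5,110,-75.3,87.8,7)])
```

```text
t 25.35 p [ 537.9 -337.9  208.3] psi -91.9 F [-0.19  0.32 -0.51] w 87.6 g 0.0 q [-0.58  0.45  1.62 -0.    1.07  1.02] tilt 0.08
MAX 0.86
[[0, 0, -0.001, 0.002, -0.017, -0.0, 87.8], [0, 0, -0.004, 0.007, -0.067, -0.001, 87.8], [0, 0, -0.01, 0.015, -0.145, -0.002, 87.8], [0, 0, -0.017, 0.025, -0.249, -0.003, 87.8], [0, 0, -0.025, 0.038, -0.376, -0.004, 87.8], [0, 0, -0.035, 0.052, -0.522, -0.006, 87.8], [0, 0, -0.046, 0.068, -0.684, -0.008, 87.8], [0, 0, -0.058, 0.086, -0.859, -0.01, 87.8]]
MAX 0.94
[[0, 0, -0.012, 0.034, -0.182, -0.002, 87.8], [0, 0, -0.025, 0.07, -0.371, -0.004, 87.8], [0, 0, -0.039, 0.106, -0.563, -0.007, 87.8], [0, 0, -0.052, 0.143, -0.755, -0.009, 87.8], [0, 0, -0.065, 0.178, -0.944, -0.011, 87.8]]
MAX 0.94
[[0, 0, -0.012, 0.052, -0.178, -0.002, 87.8], [0, 0, -0.024, 0.101, -0.347, -0.004, 87.8], [0, 0, -0.035, 0.147, -0.503, -0.006, 87.8], [0, 0, -0.045, 0.188, -0.644, -0.008, 87.8], [0, 0, -0.054, 0.223, -0.767, -0.009, 87.8], [0, 0, -0.061, 0.253, -0.867, -0.01, 87.8], [0, 0, -0.066, 0.275, -0.943, -0.011, 87.8]]
MAX 0.52
[[0, 0, -0.003, 0.019, -0.046, -0.001, 87.8], [0, 0, -0.004, 0.025, -0.062, -0.001, 87.8], [0, 0, -0.004, 0.025, -0.062, 0.028, 87.8], [0, 0, -0.004, 0.025, -0.062, 0.103, 87.8], [0, 0, -0.004, 0.025, -0.062, 0.206, 87.8], [0, 0, -0.004, 0.025, -0.062, 0.318, 87.8], [0, 0, -0.004, 0.025, -0.062, 0.42, 87.8], [0, 0, -0.004, 0.025, -0.062, 0.495, 87.8], [0, 0, -0.004, 0.025, -0.062, 0.524, 87.8]]
```

servo_tool(
  rows=[
    [0,0,-0.001,0.002,-0.017,0,87.8],
    [0,0,-0.004,0.007,-0.067,-0.001,87.8],
    [0,0,-0.01,0.015,-0.145,-0.002,87.8],
    [0,0,-0.017,0.025,-0.25,-0.003,87.8],
    [0,0,-0.025,0.038,-0.376,-0.004,87.8],
    [0,0,-0.035,0.052,-0.522,-0.006,87.8],
    [0,0,-0.046,0.068,-0.684,-0.008,87.8],
    [0,0,-0.058,0.086,-0.859,-0.01,87.8],
  ],
)

```text
t: 26.35
ee_pos: [560.4, -164.4, 209.4]
orientation: [-3.14, -0.087, 0.0]
ft_force: [0.4, 0.2, 0.2]
width: 88.4
grasp_force: 0.0
```

servo_tool(
  rows=[
    [0,0,-0.012,0.034,-0.182,-0.002,87.8],
    [0,0,-0.025,0.07,-0.37,-0.004,87.8],
    [0,0,-0.039,0.106,-0.563,-0.007,87.8],
    [0,0,-0.052,0.143,-0.755,-0.009,87.8],
    [0,0,-0.065,0.178,-0.944,-0.011,87.8],
  ],
)

```text
t: 26.98
ee_pos: [585.4, 26.4, 211.7]
orientation: [-3.132, -0.24, 0.0]
ft_force: [0.6, 0.4, -0.5]
width: 88.0
grasp_force: 0.0
```

servo_tool(
  rows=[
    [0,0,-0.012,0.052,-0.178,-0.002,87.8],
    [0,0,-0.024,0.1,-0.347,-0.004,87.8],
    [0,0,-0.035,0.147,-0.503,-0.006,87.8],
    [0,0,-0.045,0.188,-0.644,-0.008,87.8],
    [0,0,-0.054,0.223,-0.767,-0.009,87.8],
    [0,0,-0.061,0.253,-0.867,-0.01,87.8],
    [0,0,-0.066,0.275,-0.943,-0.011,87.8],
  ],
)

```text
t: 27.85
ee_pos: [611.5, 220.0, 213.8]
orientation: [3.117, 0.394, -0.0]
ft_force: [-0.5, -0.9, 0.7]
width: 87.6
grasp_force: 0.0
```

servo_tool(
  rows=[
    [0,0,-0.003,0.019,-0.046,-0.001,87.8],
    [0,0,-0.004,0.025,-0.062,-0.001,87.8],
    [0,0,-0.004,0.025,-0.062,0.028,87.8],
    [0,0,-0.004,0.025,-0.062,0.1,87.8],
    [0,0,-0.004,0.025,-0.062,0.2,87.8],
    [0,0,-0.004,0.025,-0.062,0.32,87.8],
    [0,0,-0.004,0.025,-0.062,0.42,87.8],
    [0,0,-0.004,0.025,-0.062,0.495,87.8],
    [0,0,-0.004,0.025,-0.062,0.524,87.8],
  ],
)

```text
t: 28.98
ee_pos: [613.2, 231.5, 107.7]
orientation: [3.116, 0.401, -0.003]
ft_force: [0.3, 0.4, -0.2]
width: 88.0
grasp_force: 0.0
```

Run:
```python
from plan import *
plan([(614,231.5,27.5,-75.3,87.8,5),(614,231.5,27.5,-75.3,40,5)])
```

```text
t 28.98 p [613.2 231.5 107.7] psi -75.3 F [ 0.29  0.37 -0.24] w 88.0 g 0.0 q [0.34 0.6  1.63 0.   0.91 1.66] tilt 0.1
MAX 0.4
[[0, 0, -0.0, 0.0, 0.0, 0.042, 87.8], [0, 0, -0.0, 0.001, 0.0, 0.141, 87.8], [0, 0, -0.0, 0.003, 0.001, 0.26, 87.8], [0, 0, -0.0, 0.004, 0.001, 0.359, 87.8], [0, 0, -0.0, 0.004, 0.001, 0.401, 87.8], [0, 0, -0.0, 0.004, 0.001, 0.401, 40], [0, 0, -0.0, 0.004, 0.001, 0.401, 40], [0, 0, -0.0, 0.004, 0.001, 0.401, 40], [0, 0, -0.0, 0.004, 0.001, 0.401, 40], [0, 0, -0.0, 0.004, 0.001, 0.401, 40]]
```

servo_tool(
  rows=[
    [0,0,0,0,0,0.1,87.8],
    [0,0,0,0.001,0,0.2,87.8],
    [0,0,0,0.002,0,0.3,87.8],
    [0,0,0,0.003,0,0.375,87.8],
    [0,0,0,0.003,0,0.4,87.8],
    [0,0,0,0.003,0,0.4,87.8],
    [0,0,0,0.003,0,0.4,40],
    [0,0,0,0.003,0,0.4,40],
    [0,0,0,0.003,0,0.4,40],
    [0,0,0,0.003,0,0.4,40],
  ],
)

```text
t: 30.22
ee_pos: [614.4, 232.0, 29.5]
orientation: [-3.116, -0.401, -0.001]
ft_force: [-1.0, -0.0, 2.3]
width: 57.4
grasp_force: 30.0
```

servo_tool(
  rows=[
    [0,0,0,0,0,-0.05,40],
    [0,0,0,0,0,-0.15,40],
    [0,0,0,0,0,-0.3,40],
    [0,0,0,0,0,-0.45,40],
    [0,0,0,0,0,-0.63,40],
    [0,0,0,0,0,-0.79,40],
    [0,0,0,0,0,-0.9,40],
    [0,0,0,0,0,-0.93,40],
    [0,0,0,0,0,-0.93,40],
    [0,0,0,0,0,-0.93,40],
  ],
)

```text
t: 31.48
ee_pos: [613.4, 231.7, 213.9]
orientation: [3.115, 0.401, -0.003]
ft_force: [1.0, -0.8, -5.2]
width: 57.7
grasp_force: 30.0
```

Run:
```python
from plan import *
weigh()
plan([(544.2,-138.6,205,-91.9,40,18)])
```

```text
weigh [-4.6 -4.7 -3.7 -5.3 -5.  -5.3 -5.1 -4.3] -4.75 +- 0.19
t 31.88 p [614.2 231.9 214.8] psi -75.3 F [ 0.12 -0.14 -4.31] w 57.7 g 30.0 q [0.34 0.48 1.56 0.   1.1  1.66] tilt 0.02
MAX 0.85
[[0, 0, 0.002, -0.007, 0.015, 0.0, 40], [0, 0, 0.007, -0.028, 0.058, 0.002, 40], [0, 0, 0.014, -0.06, 0.126, 0.004, 40], [0, 0, 0.024, -0.102, 0.215, 0.006, 40], [0, 0, 0.036, -0.152, 0.321, 0.009, 40], [0, 0, 0.05, -0.209, 0.442, 0.013, 40], [0, 0, 0.065, -0.272, 0.572, 0.016, 40], [0, 0, 0.08, -0.337, 0.71, 0.02, 40], [0, 0, 0.096, -0.404, 0.852, 0.024, 40]]
MAX 0.9
[[0, 0, 0.016, -0.046, 0.15, 0.004, 40], [0, 0, 0.032, -0.091, 0.295, 0.008, 40], [0, 0, 0.046, -0.133, 0.434, 0.012, 40], [0, 0, 0.06, -0.172, 0.561, 0.015, 40], [0, 0, 0.072, -0.207, 0.674, 0.018, 40], [0, 0, 0.082, -0.236, 0.768, 0.021, 40], [0, 0, 0.09, -0.258, 0.839, 0.023, 40], [0, 0, 0.095, -0.272, 0.885, 0.024, 40], [0, 0, 0.096, -0.277, 0.901, 0.024, 40]]
```

4.7 N, so this is the single-cell pack, which agrees with the other two readings.

servo_tool(
  rows=[
    [0,0,0.002,-0.007,0.015,0,40],
    [0,0,0.007,-0.028,0.058,0,40],
    [0,0,0.014,-0.06,0.126,0,40],
    [0,0,0.024,-0.1,0.215,0,40],
    [0,0,0.036,-0.152,0.32,0,40],
    [0,0,0.05,-0.21,0.442,0,40],
    [0,0,0.065,-0.272,0.572,0,40],
    [0,0,0.08,-0.337,0.71,0,40],
    [0,0,0.096,-0.404,0.852,0,40],
  ],
)

```text
t: 33.0
ee_pos: [578.5, 44.4, 215.3]
orientation: [3.137, 0.173, 0.0]
ft_force: [0.6, 0.1, -4.6]
width: 58.2
grasp_force: 30.0
```

servo_tool(
  rows=[
    [0,0,0.016,-0.046,0.15,0,40],
    [0,0,0.032,-0.09,0.295,0,40],
    [0,0,0.046,-0.133,0.434,0,40],
    [0,0,0.06,-0.172,0.56,0,40],
    [0,0,0.072,-0.207,0.674,0,40],
    [0,0,0.082,-0.236,0.768,0,40],
    [0,0,0.09,-0.258,0.84,0,40],
    [0,0,0.095,-0.272,0.885,0,40],
    [0,0,0.096,-0.277,0.9,0,40],
    [0,0,0.096,-0.277,0.9,0,40],
  ],
)

```text
t: 34.25
ee_pos: [544.4, -138.2, 215.0]
orientation: [-3.141, 0.049, 0.0]
ft_force: [-0.9, 0.1, -5.4]
width: 57.7
grasp_force: 30.0
```

servo_tool(
  rows=[
    [0,0,0,0,0,0.02,40],
    [0,0,0,0,0,0.08,40],
    [0,0,0,0,0,0.165,40],
    [0,0,0,0,0,0.27,40],
    [0,0,0,0,0,0.38,40],
    [0,0,0,0,0,0.5,40],
    [0,0,0,0,0,0.62,40],
    [0,0,0,0,0,0.72,40],
    [0,0,0,0,0,0.79,40],
    [0,0,0,0,0,0.81,40],
  ],
)

```text
t: 35.5
ee_pos: [543.7, -138.2, 51.7]
orientation: [-3.141, 0.05, 0.003]
ft_force: [0.2, 0.1, -5.5]
width: 57.6
grasp_force: 30.0
```

Run:
```python
from plan import *
import cv2
a,_=ctrl.get_image("top");b,_=ctrl.get_image("side")
A=cv2.resize(a[140:240,355:505],(330,220),interpolation=cv2.INTER_CUBIC)
B=cv2.resize(b[240:340,280:380],(470,470),interpolation=cv2.INTER_CUBIC)
o=np.zeros((470,800,3),np.uint8);o[:,330:]=B;o[:220,:330]=A
cv2.imwrite("pics/n3.png",o[:,:,::-1])
plan([(544.2,-138.6,35,-91.9,40,6)])
```

```text
t 35.6 p [ 544.3 -138.4   52.7] psi -91.8 F [ 0.08 -0.17 -3.92] w 58.1 g 30.0 q [-0.27  0.58  1.86  0.    0.7   1.33] tilt 0.03
MAX 0.09
[[0, 0, 0.0, -0.0, 0.0, 0.007, 40], [0, 0, 0.0, -0.0, 0.0, 0.023, 40], [0, 0, 0.0, -0.0, 0.0, 0.044, 40], [0, 0, 0.001, -0.0, 0.001, 0.066, 40], [0, 0, 0.001, -0.0, 0.001, 0.082, 40], [0, 0, 0.001, -0.0, 0.001, 0.088, 40]]
```

View pics/n3.png

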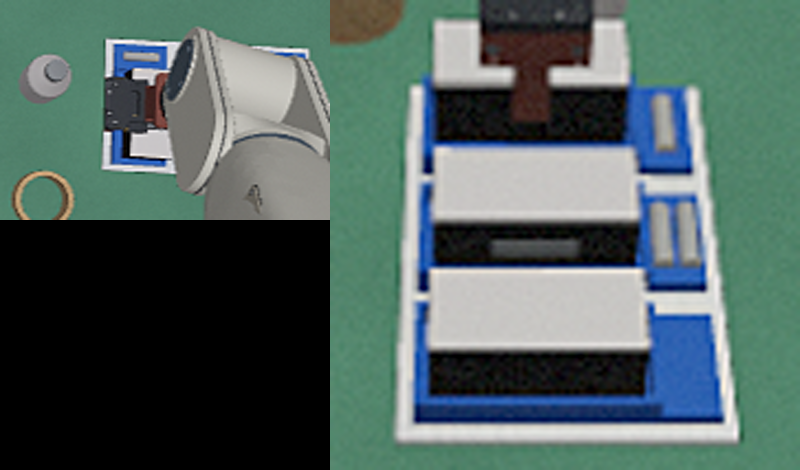

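The third pack is centred over the one-cylinder bay (pack columns 434–628 in the side crop). The other two packs lie flat in their nests.

servo_tool(
  rows=[
    [0,0,0,0,0,0.02,40],
    [0,0,0,0,0,0.04,40],
    [0,0,0,0,0,0.06,40],
    [0,0,0,0,0,0.075,40],
    [0,0,0,0,0,0.082,40],
    [0,0,0,0,0,0.084,40],
  ],
)

```text
t: 36.35
ee_pos: [544.4, -138.5, 36.2]
orientation: [-3.141, 0.05, 0.0]
ft_force: [-0.4, 0.6, -4.6]
width: 57.6
grasp_force: 30.0
```

servo_tool(
  rows=[
    [0,0,0,0,0,0.003,40],
    [0,0,0,0,0,0.003,40],
  ],
)

```text
t: 36.6
ee_pos: [544.4, -138.5, 35.7]
orientation: [3.141, -0.05, 0.0]
ft_force: [0.2, -0.5, -5.0]
width: 57.8
grasp_force: 30.0
```

servo_tool(
  rows=[
    [0,0,0,0,0,0.003,40],
    [0,0,0,0,0,0.005,40],
    [0,0,0,0,0,0.005,40],
  ],
)

```text
t: 36.98
ee_pos: [544.5, -138.5, 35.5]
orientation: [3.141, -0.05, 0.0]
ft_force: [-2.9, 1.2, 4.2]
width: 58.2
grasp_force: 30.0
```

servo_tool(
  rows=[
    [0,0,0,0,0,0,80],
    [0,0,0,0,0,0,80],
    [0,0,0,0,0,0,80],
    [0,0,0,0,0,-0.05,80],
    [0,0,0,0,0,-0.2,87.8],
    [0,0,0,0,0,-0.4,87.8],
    [0,0,0,0,0,-0.6,87.8],
    [0,0,0,0,0,-0.77,87.8],
    [0,0,0,0,0,-0.9,87.8],
    [0,0,0,0,0,-0.95,87.8],
  ],
)

```text
t: 38.22
ee_pos: [545.1, -138.7, 226.9]
orientation: [3.14, -0.05, 0.005]
ft_force: [0.3, 0.7, 0.4]
width: 88.1
grasp_force: 0.0
```

servo_tool(
  rows=[
    [0,0,0,0,-0.05,0,87.8],
    [0,0,0,0,-0.15,0,87.8],
    [0,0,0,0,-0.3,0,87.8],
    [0,0,0,0,-0.5,0,87.8],
    [0,0,0,0,-0.7,0,87.8],
    [0,0,0,0,-0.87,0,87.8],
    [0,0,0,0,-0.97,0,87.8],
    [0,0,0,0,-1,0,87.8],
    [0,0,0,0,-1,0,87.8],
  ],
)

```text
t: 39.35
ee_pos: [550.5, 61.4, 224.3]
orientation: [3.141, -0.049, -0.001]
ft_force: [-0.8, -0.0, 0.4]
width: 87.6
grasp_force: 0.0
```

Run:
```python
from plan import *
from h import *
a,d=ctrl.get_image("top");state()
m=(a.min(2)>175);m[:,:405]=0;m[:155]=0;m[225:]=0
m&=(d<1150)  # lid height
print(np.round([d[190,p] for p in(415,422,430,446,455,480,490)],0))
cv2.imwrite("pics/f.png",cv2.resize(a[130:260,320:510],None,fx=4,fy=4,interpolation=cv2.INTER_CUBIC)[:,:,::-1])
c=ctrl.camera_info("top")
v,u=np.nonzero(np.ones_like(d));q=cv2.undistortPoints(np.float64(np.c_[u,v])[:,None],c["intrinsics"],np.array([c["k1"],0,0,0.]))[:,0]
X=(np.c_[q,np.ones(len(q))]*d.ravel()[:,None]-c["t"])@c["R"]
h=X[:,2].reshape(d.shape)
mm=(a.min(2)>175)&(h>45)&(h<80);mm[:,:405]=0;mm[:,500:]=0;mm[225:]=0;mm[:155]=0
rects(mm,62)
n,l=cv2.connectedComponents(mm.astype(np.uint8))
for i in range(1,n):
    if (l==i).sum()>300: print("z",np.median(h[l==i]).round(1))
```

```text
t 39.4 p [550.6  60.9 224.4] psi -91.8 F [ 0.44 -0.54 -0.37] w 88.0 g 0.0 q [ 0.09  0.32  1.79 -0.    1.04  1.69] tilt 0.03
[ 706.  665.  624. 1183. 1181. 1182. 1182.]
px 456.0 192.0 rect [ 541.8 -239.1] [ 54.9 118.2] 89.2 mean [ 543.4 -239.3] sig-size [116.4  55.7] yaw 1.0
px 488.0 195.0 rect [ 537.7 -336.3] [ 54.9 118.4] 88.6 mean [ 536.7 -337.1] sig-size [118.7  56. ] yaw 178.0
z 61.6
z 61.4
```

View pics/f.png

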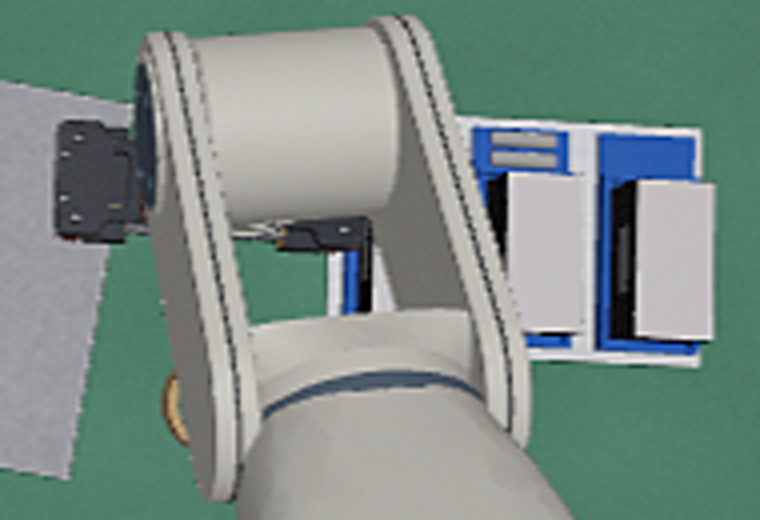

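Two packs are measured flat at lid height 61.5 mm and centred in their nests. The arm hides the third, so I'll check it with the side camera's depth.

Run:
```python
from h import *
a,d=ctrl.get_image("side");c=ctrl.camera_info("side")
v,u=np.nonzero(d>0);q=cv2.undistortPoints(np.float64(np.c_[u,v])[:,None],c["intrinsics"],np.array([c["k1"],0,0,0.]))[:,0]
X=(np.c_[q,np.ones(len(q))]*d[v,u][:,None]-c["t"])@c["R"]; col=a[v,u].min(1)
for x,y in((544,-138),(541,-238),(537,-337)):
    s=(abs(X[:,0]-x)<80)&(abs(X[:,1]-y)<42)&(abs(X[:,2]-60)<12)&(col>150);P=X[s]
    co=np.linalg.lstsq(np.c_[P[:,:2]-[x,y],np.ones(len(P))],P[:,2],rcond=None)[0]
    print(s.sum(),P.min(0).round(1),P.max(0).round(1),((P.max(0)+P.min(0))/2).round(1),"fit slope",co.round(3))
```

```text
526 [ 487.2 -167.4   55.5] [ 605.9 -106.2   66.6] [ 546.5 -136.8   61.1] fit slope [-1.0000e-03 -9.0000e-03  6.1519e+01]
650 [ 485.6 -269.7   56.6] [ 604.2 -205.9   68.1] [ 544.9 -237.8   62.3] fit slope [2.0000e-03 1.1000e-02 6.3242e+01]
770 [ 481.4 -368.4   57. ] [ 600.7 -305.1   67.6] [ 541.  -336.8   62.3] fit slope [1.0000e-03 1.0000e-03 6.2643e+01]
```

All three packs are flat, at floor height and centred, so I'm handing the job in.

```bash
python3 -c "
from workcell import ctrl
print(ctrl.close_job())"
```

```text
the job is handed in; nothing more can be done
None
```

I weighed the three packs at about 6.4 N (two-cell), 2.3 N (empty) and 4.7 N (single-cell), set each flat and released in its matching nest, and handed the job in at about 39.5 s; the hand-in returned no verdict.

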